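Slide the loaded chopping board out over the scrap tray and hold it

ROBOT

A 6-joint arm with a two-finger parallel gripper is mounted at the origin on a cart in front of the work surface, level with it; the furniture and walls round the work are solid. World frame = base frame: x ahead of the robot, y to its left, z up, the work surface at z = 0. Lengths are in mm, angles in rad, forces in N, time in s.
With the tool pointing down it reaches from about 350 to 875 mm from the base axis. Payload 4.2 kg.
Tool frame: the origin (TCP) lies midway between the tips of the shut fingers; the grasp point (between the pads) lies 19 mm behind it (tcp_to_grasp is the distance from the TCP to the grasp point, in mm); z points along the fingers, y is the line along which they close (so a half turn about z gives the same grasp; the last joint's range is limited). The gripper opens to 85 mm and grips with 20 to 120 N. Pads are 22 mm wide; open, the fingers measure 114 mm over their backs; the gripper's body (76 mm by 85 mm) begins 54 mm behind the grasp point. The pads swing forward as they close: fully open they stand 13 mm farther back than shut.
Start: joints at [1.531, 0.385, 0.008, 0, -1.194, -0.259], TCP at [183.951, 597.295, 231.312] pointing down, gripper open.
Joint ranges: [-3.14, 3.14], [-1.21, 2.06], [-1.07, 1.41], [-3.16, 2.05], [-2.99, -0.16], [-3.1, 3.1]. Speed limits (rad/s): [2.79, 2.79, 3.14, 3.14, 3.14, 3.14].

INTERFACE

Orientations are given as a unit quaternion [x, y, z, w].
In Python, from bench import read_state, get_image, job_done, tcp_to_grasp gives the robot as it stands.
- The arm moves only by the tool jog_arm, never from a script. Its argument "plan" is a list of rows, each a list of 3 entries, a list of its own where there are three numbers: the finger opening in mm, from 0 to 85.4, then the shift along the tool's x, y, z as a fraction of full scale, then the turn, a rotation vector about the tool's x, y, z as a fraction of full scale. A call has 1 to 10 rows; each row is the pose to reach, as a shift and turn from the pose commanded when the call began, along the tool's axes at that moment; what a row does not reach only later rows make up. Full scale, the value 1, is 0.1 m for a shift and 60 degrees for a turn. A row lasts 1/8 s, in which the tool goes at most 62.5 mm and 10.7 degrees, less where a joint would pass 70% of its speed; a pose out of reach is approached as far as the arm can. A call with a number of a shift or a turn outside -1 to 1 is refused whole. A call with a gripper value outside its range is refused whole. The fingers move at their own pace and stop on an object; the grip force is fixed at half the most. Time passes only in rows, so rows that repeat a pose let the fingers close. It gives the time, the measured TCP pose, the force, the opening and the grip force at its end, in the units of the state.
- read_state(): the state, without advancing time (a new reading comes with each control period).
- get_image(name): name is "side" or "top" or "wrist"; returns a dict with "img" (384x512x3 uint8, red, green, blue), "range_z" (384x512 float32, mm along the optical axis (not along the pixel's ray), 0 where there is no reading), "intrinsics" (3x3 intrinsics, pixels), "distortion" ([k1, k2, p1, p2, k3] as OpenCV has them; the pictures are not rectified), "extrinsics" (4x4, takes a point from camera to world coordinates); the wrist camera has in their place "tool_from_camera" (4x4, takes a point from camera to tool coordinates, whose origin is the TCP and whose axes are the flange's). Camera axes: x right, y down, z forward; pixel columns grow to the right and rows downward; lengths in mm; the calibration is good to about 2 mm. A picture is of the moment at which its call begins: read the wrist's pose just before it.
- job_done(): hands the job in; it is judged then, once.
The state is a dict: "clock": time; "joints": joint angles; "joint_vel": joint speeds; "joint_efforts": joint torques, N m; "position": TCP position; "ee_rot": TCP orientation; "contact_force": force on the tool from outside, world axes, zero at the start; "wrist_torque": the same for the moment, N m; "gripper_width": finger opening in mm; "grasp_force": force on a finger pad.
Only numpy, scipy, OpenCV 4.12 (cv2) and the standard library are available. Lean on these libraries where they do the work, as an engineer would, in place of code of your own. Each camera call takes 0.05 s, during which the arm holds its last target. There are 200 camera calls.

TASK

Take the wooden chopping board by its back rail and slide it straight out along the riser, keeping it flat on the riser, until its free front edge stands directly above the divider of the steel tray, ready for scraping the onion into the far compartment. The board is then past its balance point, so keep hold of it: the program finishes while still holding the board level, with both onion pieces on it and without the board touching the tray. Do not lift or tip the board, and leave the tray, the other half onion, the spice jar and the tin where they stand.

Things in the scene. Friction and masses are not known exactly. Their poses are not given: they have to be found in the camera images.
- board_rail (a point): middle of the upright back rail of the brown wooden chopping board. The rail stands along the board's rear end: 18 mm thick (y), 120 mm long (x), rising 45 mm above the plank's top; this point is 22 mm above that top. Axes are the board's: y from the rail to the free front edge, z up. The front edge is 261 mm from this point along +y
- board_front (a point): middle of the lower edge of the board's free front end (underside of the plank); axes as the board's
- board: the chopping board, a wooden plank 120 (x) by 270 (y) by 14 mm thick with the back rail, about 0.5 kg (0.35 to 0.7), loose on the riser; origin at the centre of the plank's underside, axes as for board_rail. Unheld, it tips once about 16 cm of it overhangs the riser
- riser: pale wooden worktop riser (a small bridge on two side panels), fixed, 130 (x) by 250 (y) by 75 mm high; origin at the centre of its foot; y points outward to the end nearest the tray, the way the board slides. The board lies flat on its top, along it
- riser_edge (a point): middle of the riser's top edge at the outward (tray) end, 75 mm above the worktop; axes as the riser's
- tray_divider (a point): middle of the top of the divider in the open steel tray: the mark. The tray is 130 (x) by 160 (y) by 40 mm high; its divider, 5 mm thick, lies along x across the middle, its top 50 mm above the worktop. y points away from the riser, to the far compartment. It is 18 to 22 cm beyond the riser's edge
- tray: the same tray, 0.6 kg, loose on the worktop; origin at the centre of its foot, axes as for tray_divider
- dome_centre (a point): middle of a purple dome-shaped onion piece, 73 by 82 by 29 mm, lying loose on the front half of the board
- slab_centre (a point): middle of an onion slice, 36 by 80 by 31 mm, lying loose across the middle of the board
- half: half onion, 68 by 89 by 41 mm, loose on the worktop behind the riser: bystander; origin at its foot
- spice: spice jar, 43 mm across and 85 mm tall, standing loose behind the tray: bystander; origin at its foot
- tin: flat round food tin, 86 mm across and 40 mm high, standing loose to the rear right of the riser: bystander; origin at its foot
Mind the look-alikes: they are no part of the job. There is more than one size of the part that bears dome_centre; the job needs the middle-sized.

How it is judged:
By the outcome, as a careful person would: the job done as asked, in the order asked, and still so for the second after the job is handed in, while the arm keeps its last pose, push and grip.
It also fails if it takes over 38 s, if anything falls off the work surface, if the arm or the gripper's body presses on something with over 40 N, if the wrist force passes 120 N, or if a joint passes its speed limit or range.

## Working session

There is one attempt and no reset: what is moved stays moved. The work goes in short steps, Python scripts to look and compute and a tool call to move; the robot and the scene stay as the last step left them, time stands still between calls to the robot, and variables do not carry over. Pictures are saved under pics/ and viewed, at most 10 in all, crops included, and the job is handed in when it is done.

Besides the shell and the picture viewer there is one more tool, called after "Call:" as a command line: name --argument value ..., lists and objects as JSON in quotes. jog_arm: Moves the arm, as the interface text tells. Its arguments: {"type":"object","properties":{"plan":{"type":"array"}},"required":["plan"]}

```bash
mkdir -p pics
cat > h.py <<'E'
import numpy as np,cv2
from bench import read_state,get_image,job_done,tcp_to_grasp
def cloud(d,T=None):
    T=np.array(d["extrinsics"]) if T is None else T
    z=d["range_z"];h,w=z.shape
    u,v=np.meshgrid(np.arange(w),np.arange(h))
    p=cv2.undistortPoints(np.stack([u,v],-1).reshape(-1,1,2).astype(np.float64),np.array(d["intrinsics"]),np.array(d["distortion"])).reshape(h,w,2)
    P=np.dstack([p*z[...,None],z])
    W=P@T[:3,:3].T+T[:3,3]; W[z<=0]=np.nan
    return W
E
python3 - <<'E'
from h import *
s=read_state();print(s,tcp_to_grasp)
ims=[]
for n in("top","side"):
    d=get_image(n);ims.append(d["img"][...,::-1]);np.save(n+".npy",cloud(d));cv2.imwrite(n+".png",d["img"][...,::-1]);print(n,np.array(d["extrinsics"]).round(2).tolist())
    cv2.imwrite(f"pics/{n}1.png",cv2.resize(d["img"][...,::-1],(800,600)))
E
```

```text
{'clock': 0.0, 'joints': array([ 1.53059348e+00,  3.85564395e-01,  6.64584623e-03, -5.07106818e-04,
       -1.19399407e+00, -2.58601083e-01]), 'joint_vel': array([ 0.00092403,  0.00210961,  0.00099331,  0.00100096,  0.00019803,
       -0.00022431]), 'joint_efforts': array([-2.42169881e-04, -3.92290986e+01,  1.88402635e+01,  4.18642849e+00,
       -4.65029996e-03, -2.88558489e-06]), 'position': array([183.79324972, 596.76371988, 230.22347884]), 'ee_rot': array([ 9.88845762e-01, -1.48939198e-01, -1.18944139e-04,  1.07752521e-03]), 'contact_force': array([-0.29808984,  0.47199512,  0.24942606]), 'wrist_torque': array([ 0.01717501, -0.00890016, -0.00686797]), 'grasp_force': 0.0, 'gripper_width': 85.39113326975158} 18.700000000000003
top [[-0.01, -0.98, 0.18, 292.46], [-1.0, 0.01, 0.0, -14.54], [-0.01, -0.18, -0.98, 1362.24], [0.0, 0.0, 0.0, 1.0]]
side [[0.87, -0.27, 0.42, -124.82], [-0.5, -0.49, 0.72, -1132.66], [0.01, -0.83, -0.56, 991.12], [0.0, 0.0, 0.0, 1.0]]
```

View pics/top1.png

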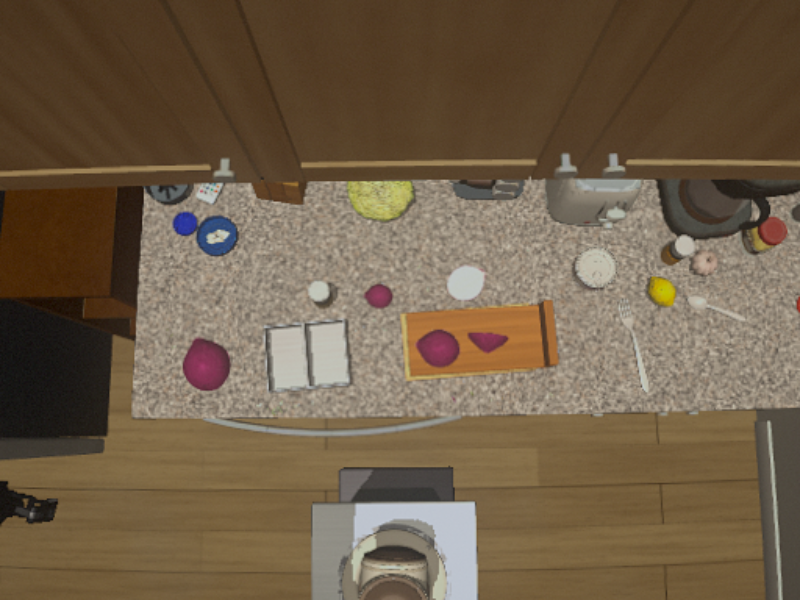

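View pics/side1.png

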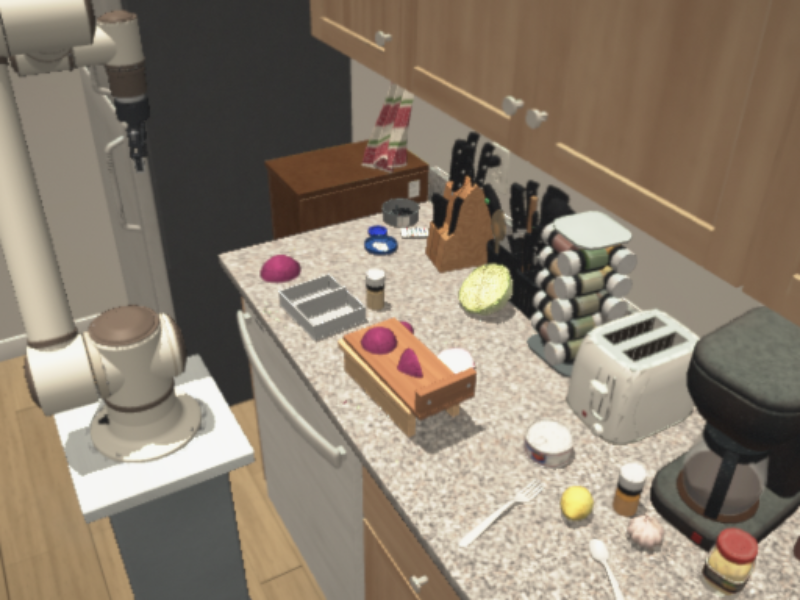

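The top view shows the rail at (549,333), the free edge at (405,347), the tray divider at (308,355) and the jar at (319,291). The tin candidates are (595,267) and a white disc at (466,282). Candidates for the dome are the large one at (206,365), the middle-sized one on the board at (438,348) and the small one at (379,296). I choose the one on the board.

Run:
```python
from h import *
W={n:np.load(n+".npy") for n in("top","side")}
I={n:cv2.imread(n+".png") for n in("top","side")}
for n in W:
    w=W[n];hsv=cv2.cvtColor(I[n],cv2.COLOR_BGR2HSV);h,s,v=cv2.split(hsv)
    reg=(w[...,0]>300)&(w[...,0]<620)&(w[...,1]>-420)&(w[...,1]<420)
    wood=reg&(h>3)&(h<20)&(s>120)
    def rect(m,name):
        p=w[m];
        if len(p)<20: print(n,name,len(p));return
        r=cv2.minAreaRect(p[:,:2].astype(np.float32));print(n,name,len(p),np.round(r[0],1),np.round(r[1],1),round(r[2],2),'z',np.percentile(p[:,2],[5,50,95]).round(1),'mean',p.mean(0).round(1))
    rect(wood&(abs(w[...,2]-89)<8),'plank'); rect(wood&(w[...,2]>124)&(w[...,2]<144),'railtop')
    on=reg&((h>155))&(s>90)
    k,l,st,c=cv2.connectedComponentsWithStats(on.astype(np.uint8))
    for i in range(1,k):
        if st[i,4]>40: print(c[i].round());rect(l==i,'onion')
    rect(reg&(w[...,1]>60)&(w[...,1]<350)&(w[...,2]>30)&(w[...,2]<60)&(s<60)&(w[...,0]<475),'tray')
    rect(reg&(w[...,1]>60)&(w[...,1]<350)&(w[...,2]>45)&(w[...,2]<55)&(s<60)&(w[...,0]<475),'divider')
    rect(reg&(abs(w[...,2]-75)<6)&(w[...,1]<60)&(w[...,0]<500),'riser75')
c=I["top"][180:260,155:365];cv2.imwrite("pics/crop1.png",cv2.resize(c,None,fx=3.8,fy=3.8,interpolation=2))
```

```text
top plank 2787 [ 452.9 -159. ] [120.5 259.3] 2.7 z [84.5 88.6 92.9] mean [ 454.5 -166.1   88.6]
top railtop 263 [ 461.  -289.5] [116.5  18.9] 3.62 z [127.4 132.9 137.1] mean [ 460.6 -289.1  132.7]
[242. 189.]
top onion 190 [555.1  25.9] [48.3 45.2] 44.84 z [ 3.6 14.2 22.2] mean [553.8  25.9  13.5]
[280. 222.]
top onion 462 [437.8 -88.1] [67.6 67.8] 32.37 z [ 94.2 108.6 117.7] mean [436.9 -86.3 107.4]
[312. 218.]
top onion 197 [ 449. -180.] [33.8 69.3] 4.24 z [ 94.1 107.2 119.1] mean [ 449.3 -177.1  107.2]
[132. 233.]
top onion 755 [417.5 371.6] [91.2 97.3] 70.81 z [ 5.5 26.8 39.9] mean [417.3 368.   25.1]
top tray 232 [422.5 167.9] [110.  161.7] 2.65 z [31.5 39.9 51.4] mean [407.5 173.1  40.5]
top divider 54 [418.3 204.3] [100.6  82.2] 5.81 z [45.2 48.8 53.7] mean [413.4 170.6  49.2]
top riser75 297 [ 447.  -144.1] [121.  249.8] 3.78 z [70.2 74.4 78.8] mean [413.1 -85.8  74.5]
side plank 1469 [ 451.3 -171.2] [120.7 271.4] 2.28 z [83.1 86.7 91.2] mean [ 446.5 -176.4   86.8]
side railtop 243 [ 459.6 -295.2] [120.9  23.1] 4.01 z [125.2 130.8 134.5] mean [ 453.8 -297.4  130.4]
[179. 172.]
side onion 327 [416.2 354.5] [94.7 67. ] 3.54 z [ 2.7 20.8 35.8] mean [410.5 348.9  20.5]
[242. 218.]
side onion 304 [ 433.3 -102. ] [58.2 62.3] 85.92 z [ 89.7 104.1 115.4] mean [ 430.5 -105.8  103.6]
[262. 233.]
side onion 186 [ 444.2 -189.6] [59.2 33. ] 83.46 z [ 89.7 102.9 115.5] mean [ 446.5 -193.   102.8]
side tray 318 [421.  162.7] [112.6 171.6] 3.07 z [30.6 36.  47.9] mean [411.9 161.8  37.1]
side divider 37 [422.7 161.5] [102.   10.7] 6.53 z [45.3 47.3 49.7] mean [424.3 162.3  47.4]
side riser75 295 [ 399.1 -182.7] [ 92.7 296.4] 22.71 z [69.6 74.1 80.2] mean [ 402.  -186.4   74.6]
```

View pics/crop1.png

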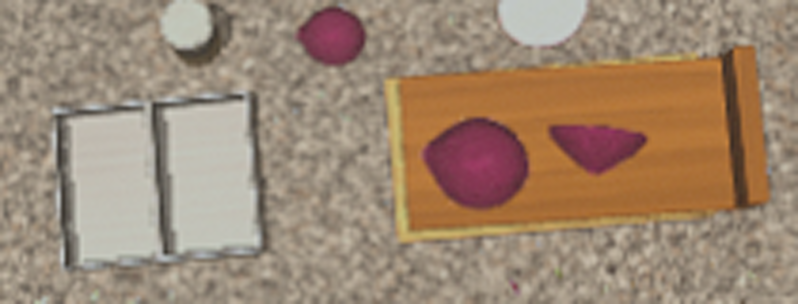

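The crop shows the middle-sized dome at (478,163), the slab at (598,147), the rail at (745,127) and the divider at (158,180) in line with the board. Next I cast edge rays onto planes to get accurate lines.

```bash
cat >> h.py <<'E'
def ray(d,px,z):
    T=np.array(d["extrinsics"])
    p=cv2.undistortPoints(np.array(px,float).reshape(-1,1,2),np.array(d["intrinsics"]),np.array(d["distortion"])).reshape(-1,2)
    r=np.c_[p,np.ones(len(p))]@T[:3,:3].T
    return T[:3,3]+r*((z-T[2,3])/r[:,2])[:,None]
def line(P):
    vx,vy,x,y=cv2.fitLine(P[:,:2].astype(np.float32),cv2.DIST_HUBER,0,.01,.01).ravel(); return np.array([x,y]).round(1),round(float(np.degrees(np.arctan2(-vx,vy))),2) if abs(vy)>.5 else round(float(np.degrees(np.arctan2(vy,vx))),2)
E
python3 - <<'E'
from h import *
d=get_image("top");im=d["img"];hsv=cv2.cvtColor(im,cv2.COLOR_RGB2HSV);h,s,v=cv2.split(hsv)
wood=((h>3)&(h<20)&(s>150)).astype(np.uint8); wood[:, :230]=0;wood[:180]=0;wood[255:]=0;wood[:,375:]=0
k,l,st,c=cv2.connectedComponentsWithStats(wood);i=1+np.argmax(st[1:,4]);m=l==i;print(st[i])
x0,y0,w,hh=st[i,:4]
# plank edges: columns
cols=range(x0+8,x0+w-25,1)
top=[(u,np.where(m[:,u])[0].min()-.5) for u in cols];bot=[(u,np.where(m[:,u])[0].max()+.5) for u in cols]
print('left edge',line(ray(d,bot,89)),'right edge',line(ray(d,top,89)))
rows=range(y0+10,y0+hh-8)
fr=[(np.where(m[r])[0].min()-.5,r) for r in rows if True]
P=ray(d,fr,89);print('front',line(P),P[:,1].std())
rt=[(u,r) for r in range(y0,y0+hh) for u in [np.where(m[r])[0].max()+.5] if u>x0+w-10]
P=ray(d,rt,134);print('railback',line(P),P[:,0].min(),P[:,0].max())
# divider: dark columns around u~197
for r in range(206,250,4): print(r,im[r,168:226].sum(1)//3)
E
```

```text
[ 260  195   89   45 2661]
left edge (array([ 392.7, -130.8], dtype=float32), -177.28) right edge (array([ 510.9, -133.7], dtype=float32), -177.16)
front (array([451.6, -30.9], dtype=float32), 2.2) 1.1833008365760305
railback (array([ 454. , -272.9], dtype=float32), 3.09) 395.544873280028 509.754809233956
206 [129 134 136 131 135 139 130 121 136 144 147 152 150 135 136 147 158 151
 137 147 159 162 153 143 148 153 140 127 149 158 171 183 171 160 141 119
 100  75  68  66  69  81  82  94 101 101 113 119 130 137 130 163 133  75
  80 143 144 125]
210 [135 104  68  79  92 106 110 123 129 140 139 144 149 155 163 162 168 176
 184 193 192 193 192 194 173 174 153  64 100 117 169 193 191 187 188 189
 188 188 187 188 187 187 188 187 187 186 186 187 187 187 187 192 143  80
  92 151 164 141]
214 [146 162  64  88 114 147 188 185 185 185 185 185 185 186 187 187 187 187
 187 186 186 186 186 187 188 188 159  86  84 109 115 166 190 188 188 188
 187 189 187 187 186 188 187 187 187 187 187 188 188 187 188 176 138  98
  96 138 139 121]
218 [154 179  63 104 140 146 189 186 186 186 185 186 186 187 187 187 1
[... 1157 characters left out ...]
87 119 148 194 190 191 190 190 189 191 190 190 189 188
 188 189 187 189 189 189 191 190 178 180 163  69  93 113 166 194 191 189
 189 191 190 190 191 189 190 190 190 190 191 190 190 191 189 191 192 172
 136 101  84 108]
242 [121 114 122 131  77 109 117 146 194 191 189 191 190 190 190 190 189 189
 189 190 189 188 189 188 189 188 189 189 170 121  82 111 118 166 194 191
 190 191 191 192 190 191 190 191 190 191 191 191 190 191 191 190 192 193
 198 151  80  90]
246 [143 131 150 194  63  85 119 145 194 191 189 190 190 190 191 191 191 192
 194 193 192 194 193 195 194 194 183 163 180 162  64  92 108 144 170 152
 128 138 152 162 165 152 141 130 118 117 127 141 158 171 175 162 153 135
 111 106 114 129]
```

Run:
```python
from h import *
d=get_image("top");g=d["img"].astype(float).mean(2)
def trk(u0,u1,z,rows):
    P=[]
    for r in rows:
        uc=np.interp(r,[210,242],[u0,u1]);us=np.arange(int(uc)-2,int(uc)+4);w=np.clip(125-g[r,us],0,None)
        j=us[np.argmax(w)];P.append((j,r))
    return ray(d,P,z)
rows=range(211,243)
for n,a,b,z in(("div",195.5,198,50),("far",170,172,40),("near",221,223,40)):
    P=trk(a,b,z,rows);print(n,line(P),P[:,1].std().round(2),P[[0,-1],0])
print('tray top/bottom rows', ray(d,[(199,206),(199,246.5)],40))
```

```text
div (array([430.9, 163.4], dtype=float32), 4.41) 2.51 [481.1528334  387.16223382]
far (array([449.1, 245. ], dtype=float32), 4.41) 2.47 [483.46734361 388.58282786]
near (array([420.8,  84.2], dtype=float32), 5.65) 2.72 [481.64748664 387.0851011 ]
tray top/bottom rows [[497.90998674 157.76133314  40.        ]
 [374.29301818 156.68926899  40.        ]]
```

Board axis yaw is 2.8° and the rail is near (459.6, −292), front edge y −31, divider y about 164, which gives a slide of about 195 mm. Moving over now.

Call:
jog_arm --plan '[[85, [0.5, 0.5, 0], [0, 0, -0.17]], [85, [1, 1, 0], [0, 0, -0.332]], [85, [1, 1, 0], [0, 0, -0.332]]]'

```text
clock: 0.57
position: [251.0, 469.4, 231.5]
ee_rot: [1.0, 0.023, -0.0, 0.0]
contact_force: [0.9, 0.4, -0.6]
gripper_width: 85.0
grasp_force: 0.0
```

Call:
jog_arm --plan '[[85, [0.45, 0.45, 0], [0, 0, 0]], [85, [0.9, 0.9, 0], [0, 0, 0]], [85, [1, 1, 0], [0, 0, 0]]]'

```text
clock: 0.95
position: [356.5, 375.7, 231.3]
ee_rot: [1.0, 0.022, 0.0, 0.0]
contact_force: [-1.4, 0.7, 0.5]
gripper_width: 84.6
grasp_force: 0.0
```

Call:
jog_arm --plan '[[85, [0.45, 0.45, 0], [0, 0, 0]], [85, [0.9, 0.9, 0], [0, 0, 0]], [85, [1, 1, 0], [0, 0, 0]]]'

```text
clock: 1.32
position: [461.4, 281.1, 231.0]
ee_rot: [1.0, 0.023, -0.0, 0.0]
contact_force: [0.2, -1.2, 0.3]
gripper_width: 85.3
grasp_force: 0.0
```

Call:
jog_arm --plan '[[85, [0, 0.5, 0], [0, 0, 0]], [85, [0, 1, 0], [0, 0, 0]]]'

```text
clock: 1.58
position: [464.5, 182.4, 231.0]
ee_rot: [1.0, 0.025, -0.0, -0.0]
contact_force: [0.7, -0.3, -0.4]
gripper_width: 84.7
grasp_force: 0.0
```

Call:
jog_arm --plan '[[85, [0, 0.5, 0], [0, 0, 0]], [85, [0, 1, 0], [0, 0, 0]]]'

```text
clock: 1.82
position: [469.4, 82.3, 231.4]
ee_rot: [1.0, 0.025, 0.0, -0.0]
contact_force: [0.1, -0.3, -0.2]
gripper_width: 85.2
grasp_force: 0.0
```

Call:
jog_arm --plan '[[85, [0, 0.5, 0], [0, 0, 0]], [85, [0, 1, 0], [0, 0, 0]]]'

```text
clock: 2.08
position: [474.6, -17.6, 231.5]
ee_rot: [1.0, 0.025, 0.0, -0.0]
contact_force: [1.7, -0.4, 0.6]
gripper_width: 85.1
grasp_force: 0.0
```

Call:
jog_arm --plan '[[85, [0, 0.5, 0], [0, 0, 0]], [85, [0, 1, 0], [0, 0, 0]]]'

```text
clock: 2.33
position: [479.8, -117.6, 231.5]
ee_rot: [1.0, 0.025, 0.0, -0.0]
contact_force: [0.6, -0.3, -0.2]
gripper_width: 85.1
grasp_force: 0.0
```

Call:
jog_arm --plan '[[85, [-0.14, 0.5, 0], [0, 0, 0]], [85, [-0.28, 1, 0], [0, 0, 0]]]'

```text
clock: 2.58
position: [456.6, -219.0, 231.3]
ee_rot: [1.0, 0.025, 0.0, -0.0]
contact_force: [0.4, -0.3, -0.3]
gripper_width: 85.1
grasp_force: 0.0
```

Call:
jog_arm --plan '[[85, [0, 0.4, 0], [0, 0, 0]], [85, [0, 0.74, 0], [0, 0, 0]], [85, [0, 0.74, 0], [0, 0, 0]]]'

```text
clock: 2.95
position: [460.4, -293.2, 230.7]
ee_rot: [1.0, 0.023, -0.0, -0.0]
contact_force: [-0.1, 0.7, -0.0]
gripper_width: 85.0
grasp_force: 0.0
```

Run:
```python
from h import *
from scipy.spatial.transform import Rotation as R
s=read_state();d=get_image("wrist")
T=np.eye(4);T[:3,:3]=R.from_quat(s["ee_rot"]).as_matrix();T[:3,3]=s["position"]
W=cloud(d,T@np.array(d["tool_from_camera"]));print(s["position"].round(1))
h,sa,v=cv2.split(cv2.cvtColor(d["img"],cv2.COLOR_RGB2HSV))
m=(W[...,2]>126)&(W[...,2]<142)&(h<25)&(sa>100)
p=W[m];r=cv2.minAreaRect(p[:,:2].astype(np.float32));print(len(p),r,np.median(p[:,2]),line(p),np.percentile(p[:,1],[3,97]),p[:,0].min(),p[:,0].max())
m=(abs(W[...,2]-89)<5)&(h<25)&(sa>100);p=W[m];print(len(p),np.median(p[:,2]),p.min(0),p.max(0))
cv2.imwrite("pics/w1.png",d["img"][...,::-1])
```

```text
[ 460.4 -293.2  230.7]
2727 ((461.0124206542969, -292.9961853027344), (118.84317779541016, 17.9114990234375), 2.9812073707580566) 131.77757993012818 (array([ 466. , -292.7], dtype=float32), 3.1) [-301.93856019 -283.4841064 ] 401.5351310526852 520.5420673572987
21303 86.74957585188463 [ 388.79282799 -296.29427741   84.01353107] [520.6418114  -30.12603036  93.99251171]
```

View pics/w1.png

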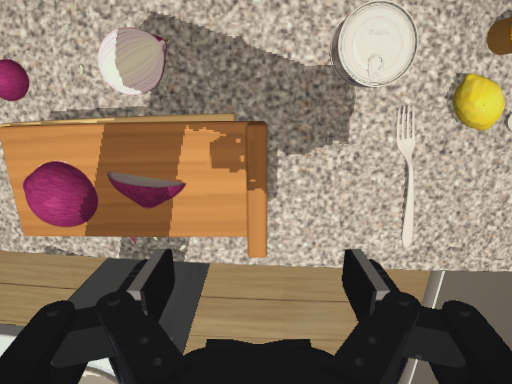

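The wrist view shows the rail at (257,190) centred between the fingers, with the tin at (374,40), half onion at (132,60), slab at (148,188) and dome at (60,193). It measures the rail at (461, −293), which agrees. Descending.

Call:
jog_arm --plan '[[85, [0, 0, 0.5], [0, 0, 0]], [85, [0, 0, 1], [0, 0, 0]], [85, [0, 0, 1], [0, 0, 0]]]'

```text
clock: 3.38
position: [457.5, -290.1, 128.1]
ee_rot: [1.0, 0.025, -0.004, -0.002]
contact_force: [0.4, -0.5, 1.0]
gripper_width: 85.1
grasp_force: 0.0
```

Call:
jog_arm --plan '[[85, [0, 0, 0.18], [0, 0, 0]], [85, [0, 0, 0.34], [0, 0, 0]], [85, [0, 0, 0.34], [0, 0, 0]]]'

```text
clock: 3.75
position: [460.7, -291.9, 98.6]
ee_rot: [1.0, 0.025, 0.001, 0.0]
contact_force: [-0.6, -0.1, -0.9]
gripper_width: 84.9
grasp_force: 0.0
```

Call:
jog_arm --plan '[[40, [0, 0, 0], [0, 0, 0]], [30, [0, 0, 0], [0, 0, 0]], [22, [0, 0, 0], [0, 0, 0]], [18, [0, 0, 0], [0, 0, 0]], [10, [0, 0, 0], [0, 0, 0]], [10, [0, 0, 0], [0, 0, 0]], [10, [0, 0, 0], [0, 0, 0]], [10, [0, 0, 0], [0, 0, 0]]]'

```text
clock: 4.75
position: [459.8, -292.5, 97.7]
ee_rot: [1.0, 0.025, 0.0, 0.0]
contact_force: [-0.8, 1.1, 4.8]
gripper_width: 17.3
grasp_force: 59.3
```

Call:
jog_arm --plan '[[5, [0, -0.02, 0], [0, 0, 0]], [5, [0, -0.06, 0], [0, 0, 0]], [5, [0, -0.12, 0], [0, 0, 0]], [5, [0, -0.19, 0], [0, 0, 0]], [5, [0, -0.26, 0], [0, 0, 0]], [5, [0, -0.33, 0], [0, 0, 0]], [5, [0, -0.4, 0], [0, 0, 0]], [5, [0, -0.46, 0], [0, 0, 0]], [5, [0, -0.5, 0], [0, 0, 0]], [5, [0, -0.5, 0], [0, 0, 0]]]'

```text
clock: 6.0
position: [457.9, -242.7, 97.7]
ee_rot: [1.0, 0.025, 0.001, 0.0]
contact_force: [0.6, -2.7, 4.9]
gripper_width: 17.5
grasp_force: 59.4
```

```bash
cat > chk.py <<'E'
from h import *
import sys
s=read_state();print(s["position"].round(1),s["ee_rot"].round(4),s["contact_force"].round(1),s["wrist_torque"].round(2),s["grasp_force"])
d=get_image("top");im=d["img"];W=cloud(d)
h,sa,v=cv2.split(cv2.cvtColor(im,cv2.COLOR_RGB2HSV))
m=(h>3)&(h<20)&(sa>150)&(abs(W[...,2]-89)<12)&(W[...,0]>380)&(W[...,0]<530)
rows=[r for r in range(195,245) if m[r].sum()>10]
P=ray(d,[(np.where(m[r])[0].min()-.5,r) for r in rows[6:-6]],89);print('front',line(P),P[:,1].std())
for y0,y1 in((-300,-200),(-200,-100),(-100,0),(0,70),(70,150)):
    p=W[m&(W[...,1]>y0)&(W[...,1]<y1)]
    if len(p)>30: print(y0,y1,'plank z',np.median(p[:,2]).round(1),len(p))
cv2.imwrite(sys.argv[1],cv2.resize(im[170:270,150:370,::-1],None,fx=3.6,fy=3.6,interpolation=2))
E
python3 chk.py pics/c2.png
```

```text
[ 457.9 -242.7   97.7] [9.997e-01 2.460e-02 7.000e-04 4.000e-04] [ 0.6 -2.7  4.9] [-0.65 -0.03 -0.03] 59.35909152030945
front (array([453.5,  18.3], dtype=float32), 3.6) 1.5687149920940593
-300 -200 plank z 88.3 197
-200 -100 plank z 88.7 337
-100 0 plank z 88.8 229
0 70 plank z 88.6 230
```

View pics/c2.png

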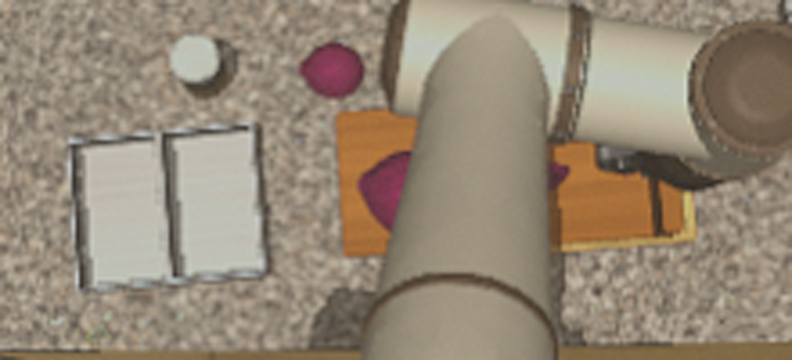

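The crop shows the board moved with the hand: its front edge is at (338,180), it is flat, and both pieces are on it. Continuing.

Call:
jog_arm --plan '[[5, [0, -0.02, 0], [0, 0, 0]], [5, [0, -0.07, 0], [0, 0, 0]], [5, [0, -0.15, 0], [0, 0, 0]], [5, [0, -0.25, 0], [0, 0, 0]], [5, [0, -0.36, 0], [0, 0, 0]], [5, [0, -0.48, 0], [0, 0, 0]], [5, [0, -0.6, 0], [0, 0, 0]], [5, [0, -0.7, 0], [0, 0, 0]], [5, [0, -0.77, 0], [0, 0, 0]], [5, [0, -0.8, 0], [0, 0, 0]]]'

```text
clock: 7.3
position: [453.6, -162.9, 97.7]
ee_rot: [1.0, 0.025, 0.0, 0.0]
contact_force: [0.4, -7.9, 5.0]
gripper_width: 17.4
grasp_force: 59.4
```

Call:
jog_arm --plan '[[5, [0, -0.02, 0], [0, 0, 0]], [5, [0, -0.06, 0], [0, 0, 0]], [5, [0, -0.12, 0], [0, 0, 0]], [5, [0, -0.2, 0], [0, 0, 0]], [5, [0, -0.28, 0], [0, 0, 0]], [5, [0, -0.36, 0], [0, 0, 0]], [5, [0, -0.43, 0], [0, 0, 0]], [5, [0, -0.47, 0], [0, 0, 0]], [5, [0, -0.5, 0], [0, 0, 0]], [5, [0, -0.5, 0], [0, 0, 0]]]'

```text
clock: 8.55
position: [451.0, -113.0, 97.7]
ee_rot: [1.0, 0.025, 0.0, 0.0]
contact_force: [0.5, -5.4, 5.6]
gripper_width: 17.3
grasp_force: 59.6
```

```bash
python3 chk.py pics/c3.png
python3 - <<'E'
from h import *
d=get_image("side");cv2.imwrite("pics/s3.png",cv2.resize(d["img"][150:310,140:340,::-1],None,fx=3.7,fy=3.7,interpolation=2))
W=cloud(d);h,sa,v=cv2.split(cv2.cvtColor(d["img"],cv2.COLOR_RGB2HSV))
m=(h>3)&(h<20)&(sa>120)&(abs(W[...,2]-88)<8)&(abs(W[...,0]-450)<90);p=W[m]
for a in range(-180,180,40):
    q=p[(p[:,1]>a)&(p[:,1]<a+40)]
    if len(q)>20:print(a,np.median(q[:,2]).round(1),len(q))
print(np.percentile(p[:,1],[1,99,100]))
E
```

```text
[ 451.  -113.    97.7] [9.997e-01 2.460e-02 1.000e-04 4.000e-04] [ 0.5 -5.4  5.6] [-1.29 -0.11 -0.03] 59.57516312599182
front (array([414.7, 145.8], dtype=float32), -3.63) 1.2626319407014421
-100 0 plank z 88.7 282
70 150 plank z 88.6 97
-140 86.9 130
-100 86.3 62
-60 86.5 162
-20 86.5 115
20 86.8 177
60 85.9 112
100 86.3 124
[-127.94863021  142.42182048  670.4021956 ]
```

View pics/c3.png

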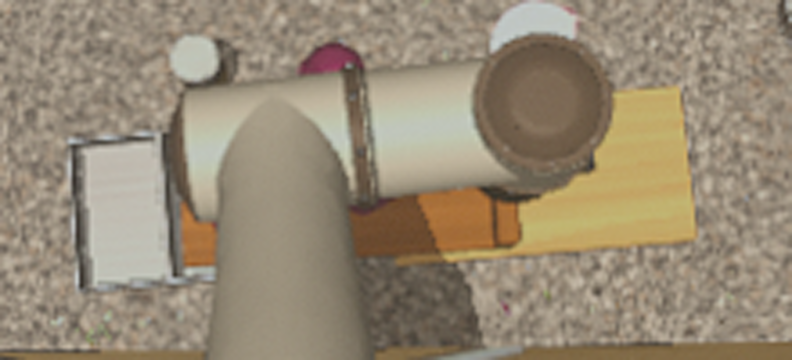

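View pics/s3.png

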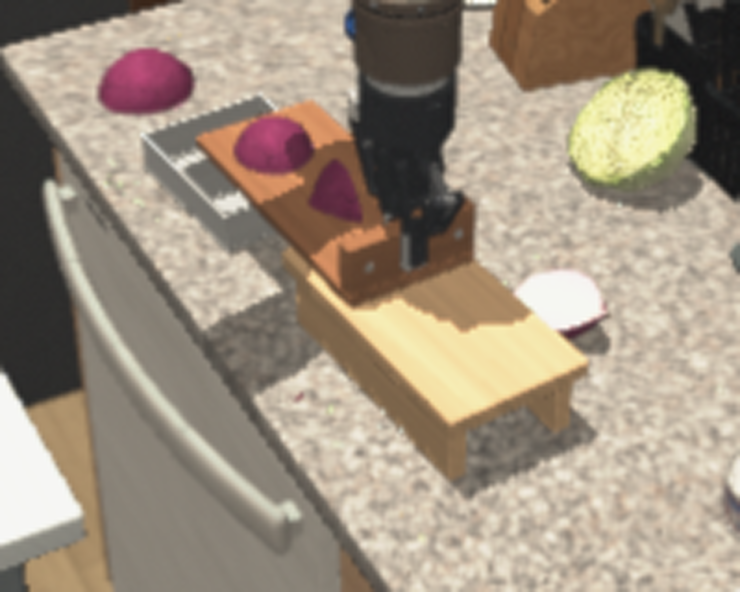

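The side crop shows the board flat with its front edge from (197,140) to (312,100), still short of the divider, and both pieces on it. I'll measure the remaining gap in the side camera too.

Run:
```python
from h import *
d=get_image("side");im0=cv2.imread("side.png")
h,sa,v=cv2.split(cv2.cvtColor(d["img"],cv2.COLOR_RGB2HSV))
m=(h>3)&(h<20)&(sa>120)
P=[]
for u in range(196,223):
    r=np.where(m[170:200,u])[0]
    if len(r): P.append((u,170+r.min()-.5))
Q=ray(d,P,89);print('front side',line(Q),Q[:,1].std(),Q[[0,-1]].round(1).tolist())
cv2.imwrite("pics/tr.png",cv2.resize(im0[170:220,172:240],None,fx=11,fy=11,interpolation=0))
```

```text
front side (array([438.3, 138.4], dtype=float32), 3.28) 35.76583325621998 [[389.2, 137.8, 89.0], [486.1, 140.6, 89.0]]
```

View pics/tr.png

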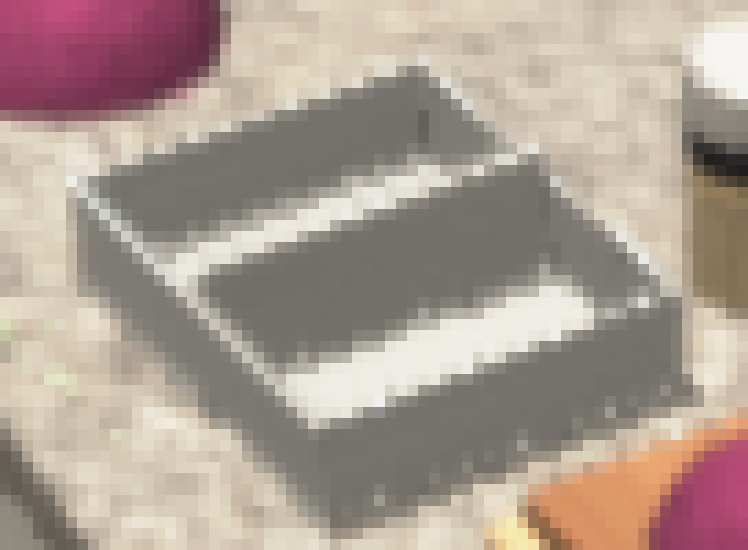

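The crop shows the tray as it stood at the start, with the divider top from (185,270) to (540,152).

Run:
```python
from h import *
d=get_image("side")
f=lambda L:[(172+a/11-.5,170+b/11-.5) for a,b in L]
print(ray(d,f([(188,268),(540,152)]),50).round(1).tolist())
print(ray(d,f([(78,182),(318,428),(420,64),(682,300)]),40).round(1).tolist())
```

```text
[[368.9, 158.1, 50.0], [491.6, 164.5, 50.0]]
[[362.8, 232.5, 40.0], [374.6, 76.6, 40.0], [487.1, 243.8, 40.0], [499.5, 83.8, 40.0]]
```

Call:
jog_arm --plan '[[5, [0, -0.02, 0], [0, 0, 0]], [5, [0, -0.05, 0], [0, 0, 0]], [5, [0, -0.09, 0], [0, 0, 0]], [5, [0, -0.13, 0], [0, 0, 0]], [5, [0, -0.16, 0], [0, 0, 0]], [5, [0, -0.178, 0], [0, 0, 0]], [5, [0, -0.178, 0], [0, 0, 0]], [5, [0, -0.178, 0], [0, 0, 0]]]'

```text
clock: 9.75
position: [450.1, -95.5, 97.8]
ee_rot: [1.0, 0.025, 0.0, 0.001]
contact_force: [0.6, -7.0, 6.3]
gripper_width: 17.8
grasp_force: 59.6
```

```bash
python3 chk.py pics/c4.png
python3 - <<'E'
from h import *
d=get_image("side");a=d["img"][150:310,140:340,::-1]
t=get_image("top")["img"][175:260,150:260,::-1]
A=cv2.resize(a,(440,352),interpolation=2);B=cv2.resize(t,(352,272),interpolation=0)
c=np.zeros((352,792,3),np.uint8);c[:,:440]=A;c[:272,440:]=B;cv2.imwrite("pics/f.png",c)
h,sa,v=cv2.split(cv2.cvtColor(d["img"],cv2.COLOR_RGB2HSV));m=(h>3)&(h<20)&(sa>120)
P=[(u,165+r.min()-.5) for u in range(194,216) for r in [np.where(m[165:200,u])[0]] if len(r)]
Q=ray(d,P,89);Q=Q[abs(Q[:,1]-np.median(Q[:,1]))<12];print('front side',line(Q),Q[:,1].std(),Q[[0,-1]].round(1).tolist())
E
```

```text
[450.1 -95.5  97.8] [9.997e-01 2.460e-02 0.000e+00 6.000e-04] [ 0.6 -7.   6.3] [-1.78 -0.09 -0.03] 59.60745871067047
front (array([411.9,  34.9], dtype=float32), -179.45) 94.27641725508481
-100 0 plank z 88.6 267
front side (array([411.2, 155.3], dtype=float32), 3.69) 1.995129643625235 [[388.3, 151.9, 89.0], [468.1, 157.5, 89.0]]
```

View pics/f.png

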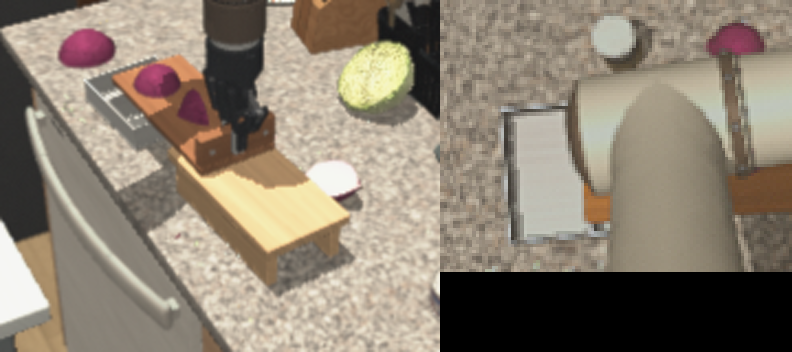

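Final view: the board is flat with both pieces on it. In the top inset its front edge, at (585,200), covers the divider line. The top and side estimates bracket the divider within about 3 mm either way, so I'm handing in.

```bash
python3 -c "
from bench import job_done
print(job_done())"
```

```text
the job is handed in; nothing more can be done
None
```

I slid the board out about 197 mm and handed the job in with the arm still gripping the rail. The board is flat on the riser with both onion pieces on it, and its front edge is within about 3 mm of the divider by my camera measurements; the verdict was not returned.

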